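# Prop a microscope boom with shims and a wedge

### The arm

A 7-joint arm with a two-finger parallel gripper is mounted at the origin on the work surface. World frame = base frame: x ahead of the robot, y to its left, z up, the work surface at z = 0. Lengths are in mm, angles in rad, forces in N, time in s.
With the tool pointing down it reaches from about 350 to 775 mm from the base axis. Payload 3.1 kg.
Tool frame: the origin (TCP) lies midway between the tips of the shut fingers; the grasp point (between the pads) lies env.pinch_z behind it (env.pinch_z is the distance from the TCP to the grasp point, in mm); z points along the fingers, y is the line along which they close (so a half turn about z gives the same grasp; the last joint's range is limited). The gripper opens to 85 mm and grips with 20 to 120 N. Pads are 22 mm wide; open, the fingers measure 114 mm over their backs; the gripper's body (76 mm by 85 mm) begins 54 mm behind the grasp point. The pads swing forward as they close: fully open they stand 13 mm farther back than shut.
Start: joints at [-1.291, 0.311, 0.014, 1.512, -0.004, 1.319, -0.027], TCP at [173.924, 521.793, 231.304] pointing down, gripper open.
Joint ranges: [-2.7, 2.7], [-0.3, 1.91], [-1.27, 1.3], [0.12, 2.57], [-1.44, 4.58], [0.2, 2.03], [-3.05, 3.05]. Speed limits (rad/s): [2.79, 2.79, 3.14, 3.14, 3.14, 3.14, 3.14].

### API

Orientations are given as [roll, pitch, yaw] about the fixed x, y, z axes, in that order (R = Rz(yaw) Ry(pitch) Rx(roll)).
In Python, from station import env, read_camera, camera_params, nets gives the robot as it stands.
- The arm moves only by the tool servo_tool, never from a script. Its arguments are lists of equal length, an entry for each row: "claw": the gripper's target within -1 to 1 (fully open at 1, half-way at 0, shut at -1); "linear": the shift along the tool's x, y, z in m, a list of three; "turn": the turn about the tool's z in rad. In form: {"claw": [claw, ...], "linear": [[x, y, z], ...], "turn": [turn, ...]}. A call has 1 to 20 rows; each row is the pose to reach, as a shift and turn from the pose commanded when the call began, along the tool's axes at that moment; what a row does not reach only later rows make up. A row lasts 1/12 s, in which the tool goes at most 41.7 mm and 7.16 degrees, less where a joint would pass 70% of its speed; a pose out of reach is approached as far as the arm can. A call with a gripper value outside its range is refused whole. The fingers move at their own pace and stop on an object; the grip force is fixed at half the most. Time passes only in rows, so rows that repeat a pose let the fingers close. It gives the time, the measured TCP pose, the force, the opening and the grip force at its end, in the units of the state.
- env.get_state(): the state, without advancing time (a new reading comes with each control period).
- read_camera(name): name is "side" or "top" or "wrist"; returns (picture, depth): 400x640x3 uint8, red, green, blue; 400x640 float32, mm along the optical axis (not along the pixel's ray), 0 where there is no reading.
- camera_params(name): a dict with "camera_matrix" (3x3 intrinsics, pixels), "cam_to_world" (4x4, takes a point from camera to world coordinates). Camera axes: x right, y down, z forward; pixel columns grow to the right and rows downward; lengths in mm; the calibration is good to about 2 mm. A picture is of the moment at which its call begins: read the wrist's pose just before it. camera_params takes no time and is no camera call; for the wrist camera it gives the pose at the moment of the call.
- env.finish_job(): hands the job in; it is judged then, once.
Trained networks look in the newest picture that a camera, given by its name, has taken for a name from the list of things; names that differ only in an ending like _2 or _b are one class to them, and where a whole thing is asked for, a point or a joint stands for the part that bears it (a point fixed in the world has none). Each returns a list of dicts, best first, with "score" (0 to 1); they miss things now and then, are a little off and sometimes report something else, mostly with a low value. They report only what shows in the picture. A call takes as long as a camera call. They do not tell look-alikes from the thing itself.
- nets.cut_out(camera, name): "pixels" (400x640 bool, what is visible of it) and "point" ([column, row] in pixels, amid what is visible of it).
- nets.spot_point(camera, name): "point" ([column, row] in pixels: a listed point, or the origin of a listed thing).
The state is a dict: "time": time; "joint_pos": joint angles; "dq": joint speeds; "effort": joint torques, N m; "eef_pos": TCP position; "tcp_rot": TCP orientation; "wrist_force": force on the tool from outside, world axes, zero at the start; "wrist_torque": the same for the moment, N m; "opening": finger opening in mm; "grip_force": force on a finger pad.
Only numpy, scipy, OpenCV 4.12 (cv2) and the standard library are available. Lean on these libraries where they do the work, as an engineer would, in place of code of your own. Each camera call takes 0.05 s, during which the arm holds its last target. There are 200 camera calls.

### The job

I am about to undo the clamp of this microscope's boom, so prop it first: on the timber block under the boom lay orange shims flat, squarely one on another and across under the boom, until the gap left takes only the thin half of the wooden wedge. Then slide the wedge in on top of them, thin end first from the robot's side, gently until you feel it bite between shims and boom. Finish still gripping the wedge, pressed home there; spare shims stay on the desk, and the block, the boom and everything else stay as they are.

Things in the scene. Friction and masses are not known exactly. Their poses are not given: they have to be found in the camera images.
- boom_under (a point): point on the UNDERSIDE of the boom, a level round steel rod 25 mm in diameter (its axis is 12.5 mm above this point), rigid, fixed at left to the pillar of a stand (pillar and clamp begin 210 mm to the left of the point) and carrying a stereo microscope head at right (begins 165 mm to the right). y axis: along the boom, to the pillar at the left; x axis: level, across the boom, away from the robot. The underside is 16 to 31 mm above the block's top.
- block_top (a point): centre of the top face of the timber block that stands loose on the desk under the boom: 140 mm (x, across the boom) x 80 mm (y) x 80 mm high, 0.6 kg; its top is 80 mm above the desk. It reaches about 55 mm from the boom's axis towards the robot and 85 mm beyond it. Its y position says where along the boom to build.
- shim1_mid (a point): centre of a flat orange plastic shim, 100 mm (its x) x 40 mm (its y) x 8 mm thick, 36 g, lying flat on the desk in front of the boom; all four are alike, both ends are alike
- shim2_mid (a point): centre of a flat orange plastic shim, 100 mm (its x) x 40 mm (its y) x 8 mm thick, 36 g, lying flat on the desk in front of the boom; all four are alike, both ends are alike
- shim3_mid (a point): centre of a flat orange plastic shim, 100 mm (its x) x 40 mm (its y) x 8 mm thick, 36 g, lying flat on the desk in front of the boom; all four are alike, both ends are alike
- shim4_mid (a point): centre of a flat orange plastic shim, 100 mm (its x) x 40 mm (its y) x 8 mm thick, 36 g, lying flat on the desk in front of the boom; all four are alike, both ends are alike
- wedge_mid (a point): middle of the wooden wedge (half its length, 8 mm above its flat underside), 130 mm long (x) x 40 mm wide (y), 60 g, lying on its flat underside on the desk. x axis: points to the thin end. The top slopes evenly from 28 mm thick at the heel (65 mm behind this point) to 4 mm at the thin end (65 mm ahead). A remaining gap of 7 to 15 mm suits it: it then bites 16 to 60 mm from its tip, and the heel can be gripped across its 40 mm width clear of the boom.
- wedge_tip (a point): middle of the lower edge of the wedge's thin end
- block: the timber block (origin: centre of its underside)
- boom: the boom with its clamp and microscope head, fixed (origin: on the pillar's axis, level with the rod's underside). The head with its knobs reaches 65 mm from the boom's axis towards the robot and from 45 mm below to 240 mm above the rod's underside: keep the gripper clear of it
- slide_box: bystander: closed blue and white slide box 84 x 60 x 34 mm (origin: centre of underside)
- petri_dish: bystander: closed petri dish, 94 mm across, 16 mm high (origin: centre of underside)
- reagent: bystander: amber bottle, 56 mm across, 115 mm high (origin: centre of underside)
- water: bystander: water bottle, 66 mm across, 210 mm high (origin: centre of underside)
- mug: bystander: white mug, 80 mm across, 92 mm high (origin: centre of underside)
- screwdriver: bystander: screwdriver with red handle lying on the desk (origin: near the middle, below it)
Things that resemble listed ones, but are neither listed nor needed, are in the scene too. Leave any blue or green look-alike of the part that bears shim1_mid alone.

How it is judged:
By the outcome, as a careful person would: the job done as asked, in the order asked, and still so for the second after the job is handed in, while the arm keeps its last pose, push and grip.
It also fails if it takes over 67 s, if anything falls off the work surface, if the arm or the gripper's body presses on something with over 40 N, if the wrist force passes 120 N, or if a joint passes its speed limit or range.

## Working session

There is one attempt and no reset: what is moved stays moved. The work goes in short steps, Python scripts to look and compute and a tool call to move; the robot and the scene stay as the last step left them, time stands still between calls to the robot, and variables do not carry over. Pictures are saved under pics/ and viewed, at most 10 in all, crops included, and the job is handed in when it is done.

Besides the shell and the picture viewer there is one more tool, called after "Call:" by a JSON object that holds its "api" and its "payload". servo_tool: Moves the arm, as the interface text tells. Its arguments: {"type":"object","properties":{"claw":{"type":"array"},"linear":{"type":"array"},"turn":{"type":"array"}},"required":["claw","linear","turn"]}

```bash
ls; mkdir -p pics; python3 - <<'E'
from station import env, read_camera, camera_params, nets
import cv2,numpy as np
s=env.get_state();print(s, env.pinch_z)
for c in ["side","top"]:
    p,d=read_camera(c);cv2.imwrite(f"pics/{c}0.png",p[:,:,::-1]);np.save(f"{c}0.npy",d)
    print(c,camera_params(c))
E
```

```text
pics
{'time': 0.0, 'joint_pos': array([-1.29068513,  0.31175476,  0.01403295,  1.51308912, -0.00443158,
        1.31918639, -0.02716777]), 'dq': array([-1.19660312e-03, -1.36127969e-03,  1.10972984e-03,  1.46588530e-03,
       -6.56850766e-04, -5.88884495e-04, -2.69744119e-06]), 'effort': array([ 3.11678875e-06, -3.79921925e+01,  1.45981573e-01, -2.30592209e+01,
        1.22311508e-02,  1.34305592e-02,  2.41533876e-06]), 'eef_pos': array([173.72184941, 521.06308799, 230.19225018]), 'tcp_rot': array([-3.13918748e+00,  8.01811311e-05,  2.81984353e+00]), 'wrist_force': array([-0.2481586 , -0.60585091, -0.40396708]), 'wrist_torque': array([-0.01345934, -0.04007047, -0.01032197]), 'grip_force': 0.0, 'opening': 85.61605685869372} 18.700000000000003
side {'camera_matrix': array([[384.17995963,   0.        , 323.94538731],
       [  0.        , 384.17995963, 202.85216757],
       [  0.        ,   0.        ,   1.        ]]), 'cam_to_world': array([[ 7.97119943e-01, -4.54976200e-01,  3.96984198e-01,
         8.06283189e+01],
       [-6.03570699e-01, -6.19305243e-01,  5.02158767e-01,
        -6.57862714e+02],
       [ 1.73841082e-02, -6.39888798e-01, -7.68270863e-01,
         1.00780766e+03],
       [ 0.00000000e+00,  0.00000000e+00,  0.00000000e+00,
         1.00000000e+00]])}
top {'camera_matrix': array([[419.68486714,   0.        , 323.12692216],
       [  0.        , 419.68486714, 194.70056904],
       [  0.        ,   0.        ,   1.        ]]), 'cam_to_world': array([[ 7.67524900e-03, -9.89178206e-01,  1.46518145e-01,
         3.69448184e+02],
       [-9.99954031e-01, -6.75020646e-03,  6.80966215e-03,
        -5.95800455e+01],
       [-5.74694166e-03, -1.46563675e-01, -9.89184544e-01,
         1.30967988e+03],
       [ 0.00000000e+00,  0.00000000e+00,  0.00000000e+00,
         1.00000000e+00]])}
```

View pics/side0.png

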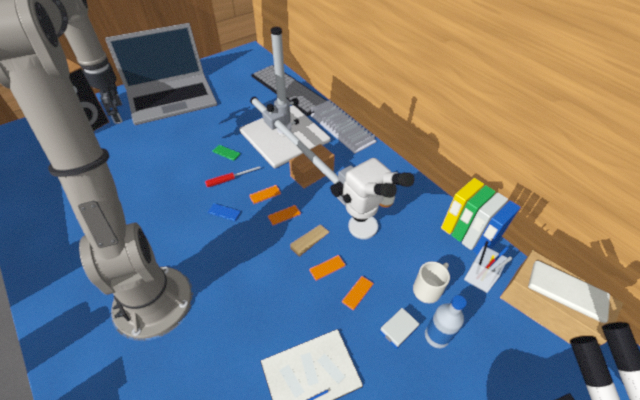

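View pics/top0.png

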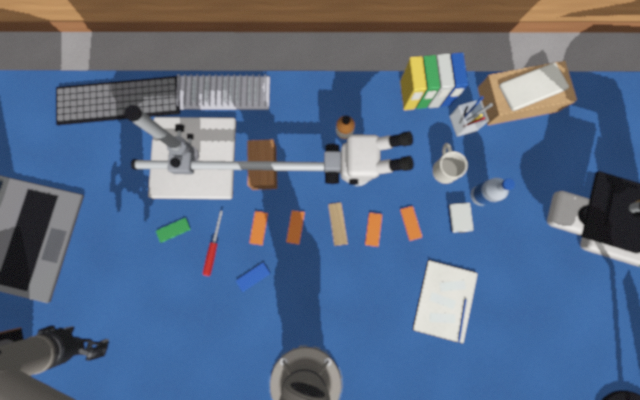

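Shims in top image: (258,228), (296,227), (373,229), (411,223). The wedge is at (338,224). The blue (253,276) and green (173,230) pieces are look-alikes, so I leave them alone.

```bash
cat > h.py <<'E'
from station import env, read_camera, camera_params, nets
import cv2,numpy as np
def cloud(c,d,T=None):
    P=camera_params(c);K=P["camera_matrix"];T=P["cam_to_world"] if T is None else T
    v,u=np.mgrid[:d.shape[0],:d.shape[1]]
    X=np.stack([(u-K[0,2])/K[0,0]*d,(v-K[1,2])/K[1,1]*d,d,np.ones_like(d)],-1)
    return (X@T.T)[...,:3]
def blobs(p,mask,X,mn=150):
    n,l,st,_=cv2.connectedComponentsWithStats(mask.astype(np.uint8))
    for i in range(1,n):
        if st[i,4]<mn: continue
        q=X[l==i]; q=q[np.abs(q[:,2]-np.median(q[:,2]))<40]
        (cx,cy),(w,h),a=cv2.minAreaRect(q[:,:2].astype(np.float32))
        if w<h: a+=90;w,h=h,w
        yield i,l==i,st[i],(cx,cy,np.median(q[:,2])),(w,h),((a+90)%180)-90,q
E
python3 - <<'E'
from h import *
np.set_printoptions(precision=1,suppress=True)
for c in ["top","side"]:
    p=cv2.imread(f"pics/{c}0.png");d=np.load(f"{c}0.npy");X=cloud(c,d);H=cv2.cvtColor(p,cv2.COLOR_BGR2HSV)
    m=(H[...,0]>3)&(H[...,0]<26)&(H[...,1]>90)&(X[...,0]<720)&(X[...,0]>200)
    for i,mm,st,ce,wh,a,q in blobs(p,m,X,100):
        print(c,st,np.array(ce),np.array(wh),round(a,1),np.median(H[mm],0))
        if st[2]<25 and c=="top" and 325<st[0]<340:
            dx=q[:,:2]-np.array(ce[:2]);t=dx@[np.cos(np.radians(a)),np.sin(np.radians(a))]
            print('  wedge slope',np.polyfit(t,q[:,2],1))
p=cv2.imread("pics/top0.png");d=np.load("top0.npy");X=cloud("top",d)
# rod top & block top
for u in range(240,320,6): 
    col=X[155:180,u]; k=col[:,2].argmax();print(u,col[k],end=' ')
print()
b=X[140:190,248:275];z=b[...,2];print("block z",np.median(X[143:156,252:272,2]),np.median(X[174:184,252:272,2]))
q=b[(z>70)&(z<90)];print(q.min(0),q.max(0),cv2.minAreaRect(q[:,:2].astype(np.float32)))
print("desk",np.median(X[280:300,200:240,2]))
E
```

```text
top [249 140  26  21 515] [684.8 136.4  79.9] [74.9 63.5] -86.6 [ 13. 129. 113.]
top [249 171  27  18 457] [602.1 132.8  79.3] [76.5 44.8] -87.4 [ 13. 129. 112.]
top [401 207  20  33 400] [ 476.7 -322.9    8.5] [99.7 38.2] 15.5 [ 13. 170. 213.]
top [287 211  17  33 390] [461.1  35.7   8.3] [98.6 38.1] -8.7 [ 12. 176. 153.]
top [250 212  17  33 402] [458.2 150.6   8. ] [100.3  40.9] -9.1 [ 13. 170. 213.]
top [366 213  16  33 403] [ 456.1 -206.4    8.6] [99.2 38.6] -8.0 [ 13. 169. 214.]
side [  86    0   85   86 2744] [ 525.  1631.1   43.7] [390.   51.3] 0.1 [ 14. 144. 102.]
side [311 145  23  25 264] [692.2 138.5  80.4] [79.1 49.5] -86.0 [ 14. 143. 113.]
side [290 154  35  34 670] [619.6 135.8  73.4] [85.3 80. ] 2.0 [ 14. 144. 107.]
side [250 185  30  18 273] [459.1 150.2   8.7] [102.9  43.2] -9.1 [ 17. 240. 218.]
side [268 205  32  20 310] [462.7  35.4   8.6] [102.6  40.9] -9.2 [ 15. 227. 152.]
side [292 227  34  28 376] [469.1 -97.9  17. ] [126.7  34.7] 8.7 [ 19.  94. 182.]
side [310 256  35  24 414] [ 456.8 -207.1    8.6] [104.9  41.3] -7.0 [ 17. 246. 219.]
side [342 277  31  33 462] [ 476.7 -322.7    8.3] [105.   39.7] 14.4 [ 17. 246. 219.]
240 [629.4 188.7 127.5] 246 [638.  171.4 129.2] 252 [623.9 154.  126.9] 258 [627.4 137.1 125. ] 264 [632.8 119.6 127.5] 270 [629.7 102.1 128.5] 276 [ 369.4  -59.6 1309.7] 282 [629.7  67.4 129.9] 288 [636.   50.4 128.3] 294 [627.5  33.  127.4] 300 [630.5  15.8 127.8] 306 [633.5  -1.5 127.8] 312 [633.6 -18.7 127.8] 318 [636.8 -36.  127.1] 
block z 79.93099683271726 79.65795518966695
[577.9  95.1  70.1] [719.4 177.5  88.1] ((649.2097778320312, 136.56491088867188), (139.90260314941406, 78.9259033203125), 2.136145830154419)
desk -0.36333883464067185
```

```bash
python3 - <<'E'
from h import *
from scipy.optimize import least_squares
np.set_printoptions(precision=2,suppress=True)
for c in ["top","side"]:
    D=[np.load(f"{c}0.npy")]+[read_camera(c)[1] for _ in range(6)]
    D=np.array(D);D[D==0]=np.nan
    d=np.nan_to_num(np.nanmedian(D,0)).astype(np.float32);np.save(f"{c}m.npy",d);X=cloud(c,d)
    m=(X[...,2]>104)&(X[...,2]<140)&(X[...,1]>-30)&(X[...,1]<230)&(abs(X[...,0]-632)<30)
    q=X[m]
    f=lambda s:np.hypot(q[:,0]-s[0]-s[1]*(q[:,1]-135),q[:,2]-s[2])-12.5
    r=least_squares(f,[632,0,115],loss="soft_l1",f_scale=1)
    b=(abs(X[...,2]-80)<6)&(X[...,1]>105)&(X[...,1]<168)&(((X[...,0]>590)&(X[...,0]<612))|((X[...,0]>660)&(X[...,0]<710)))
    bz=X[b][:,2]
    fl=(abs(X[...,2])<6)&(abs(X[...,0]-480)<60)&(X[...,1]>70)&(X[...,1]<110)
    print(c,r.x,len(q),np.std(r.fun),"under",r.x[2]-12.5,"block",np.median(bz),bz.mean(),b.sum(),"desk",np.median(X[fl][:,2]))
    # wedge
    w=(X[...,2]>2.5)&(X[...,2]<35)&(abs(X[...,0]-465)<85)&(abs(X[...,1]+98)<45)
    q=X[w];ce,wh,a=cv2.minAreaRect(q[:,:2].astype(np.float32));
    A=np.c_[q[:,:2]-ce,np.ones(len(q))];k=np.linalg.lstsq(A,q[:,2],rcond=None)[0]
    print(' wedge',ce,wh,a,'grad',k, 'upslope dir deg',np.degrees(np.arctan2(k[1],k[0])))
    p=read_camera(c)[0]
    for n in ["boom_under","block_top","wedge_tip","wedge_mid"]:
        o=nets.spot_point(c,n);print(n,[(np.round(x["point"]),round(x["score"],2)) for x in o[:2]])
E
```

```text
top [632.72   0.   113.52] 769 0.8811337726832499 under 101.02481646314932 block 79.99373752498491 79.9892230276474 483 desk 0.047217047332424045
 wedge (465.83349609375, -98.72451782226562) (83.22877502441406, 172.18125915527344) 87.22389221191406 grad [-0.14 -0.09 16.39] upslope dir deg -146.75583351182672
boom_under [(array([270., 169.]), 0.84)]
block_top [(array([260., 160.]), 0.94), (array([272., 167.]), 0.7)]
wedge_tip [(array([333., 205.]), 0.6)]
wedge_mid [(array([337., 226.]), 0.75)]
side [632.37   0.01 114.34] 469 0.8336276804883417 under 101.84337236179964 block 81.0029716843909 80.99635559874169 231 desk 0.9631752166235401
 wedge (472.178466796875, -98.16800689697266) (155.696044921875, 84.26622009277344) 2.792499542236328 grad [-0.14  0.06 14.36] upslope dir deg 156.0413949013418
boom_under [(array([312., 160.]), 0.8)]
block_top [(array([312., 157.]), 0.93)]
wedge_tip [(array([323., 229.]), 0.63)]
wedge_mid [(array([312., 240.]), 0.63), (array([288., 219.]), 0.23)]
```

Gap measures ≈21 mm (both cameras agree), so one shim leaves ≈13 mm, which suits the wedge. Wedge thin end points away from the robot. I take the shim at top-pixel (258,228), confirming it in one crop.

```bash
cat >> h.py <<'E'
def mv(frm,to):
    """frm,to: x,y,z,yaw(deg) of the commanded TCP pose (mm) -> tool shift m, turn rad"""
    y=np.radians(frm[3]);d=np.subtract(to[:3],frm[:3])
    R=np.array([[np.cos(y),np.sin(y),0],[np.sin(y),-np.cos(y),0],[0,0,-1]])
    print("linear",np.round(R.T@d/1000,4),"turn",round(-np.radians((to[3]-frm[3]+180)%360-180),4))
E
python3 - <<'E'
from h import *
p=cv2.imread("pics/top0.png")[195:295,150:360]
cv2.imwrite("pics/crop1.png",cv2.resize(p,None,fx=3.8,fy=3.8,interpolation=cv2.INTER_CUBIC))
mv([173.9,521.8,231.3,161.57],[428.4,155.3,90,170.9])
mv([428.4,155.3,90,170.9],[428.4,155.3,0,170.9])
# wedge by color from top
d=np.load("topm.npy");X=cloud("top",d);P=cv2.imread("pics/top0.png").astype(int)
m=(P[...,2]-P[...,0]>10)
m[:200]=0;m[252:]=0;m[:,:322]=0;m[:,355:]=0
q=X[m];c,wh,a=cv2.minAreaRect(q[:,:2].astype(np.float32));print(m.sum(),c,wh,a)
t=np.radians(a if abs(a)<45 else a-90);u=(q[:,:2]-c)@[np.cos(t),np.sin(t)];print(np.polyfit(u,q[:,2],1))
E
```

```text
linear [-0.3573 -0.2672  0.1413] turn -0.1628
linear [0.   0.   0.09] turn -0.0
526 (472.336181640625, -95.718994140625) (129.4105224609375, 38.815940856933594) 8.365400314331055
[-0.18364089 16.21851983]
```

View pics/crop1.png

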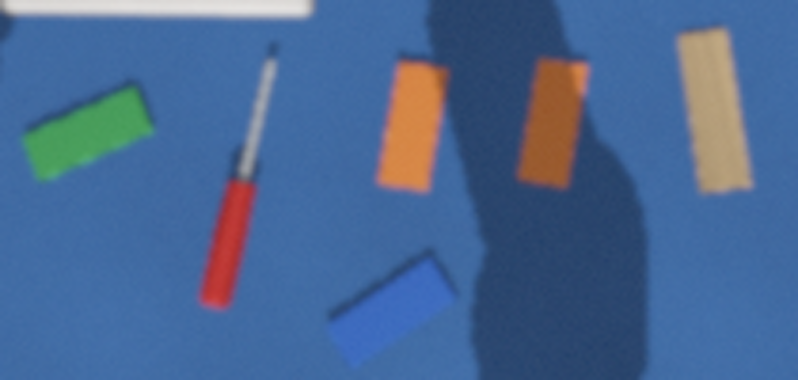

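The crop confirms it: the orange shim at (413,125), its shadowed twin at (553,122), blue (390,310) and green (90,130) look-alikes, the wedge at (715,110).

Call:
{"api": "servo_tool", "payload": {"claw": [1,1,1,1,1,1,1,1,1,1,1,1,1,1,1,1,1,1], "linear": [[-0.357,-0.267,0.141],[-0.357,-0.267,0.141],[-0.357,-0.267,0.141],[-0.357,-0.267,0.141],[-0.357,-0.267,0.141],[-0.357,-0.267,0.141],[-0.357,-0.267,0.141],[-0.357,-0.267,0.141],[-0.357,-0.267,0.141],[-0.357,-0.267,0.141],[-0.357,-0.267,0.141],[-0.357,-0.267,0.141],[-0.357,-0.267,0.141],[-0.357,-0.267,0.141],[-0.357,-0.267,0.141],[-0.357,-0.267,0.141],[-0.357,-0.267,0.141],[-0.357,-0.267,0.141]], "turn": [-0.163,-0.163,-0.163,-0.163,-0.163,-0.163,-0.163,-0.163,-0.163,-0.163,-0.163,-0.163,-0.163,-0.163,-0.163,-0.163,-0.163,-0.163]}}

```text
time: 2.7
eef_pos: [427.8, 157.0, 90.6]
tcp_rot: [3.141, 0.0, 2.986]
wrist_force: [0.4, 0.1, -0.9]
opening: 85.2
grip_force: 0.0
```

Call:
{"api": "servo_tool", "payload": {"claw": [0.6,0.6,0.6,0.6,0.6,-1,-1,-1,-1,-1,-1,-1], "linear": [[0,-0.001,0.03],[0,-0.001,0.06],[0,-0.001,0.08],[0,-0.001,0.09],[0,-0.001,0.09],[0,-0.001,0.09],[0,-0.001,0.09],[0,-0.001,0.09],[0,-0.001,0.09],[0,-0.001,0.09],[0,-0.001,0.09],[0,-0.001,0.09]], "turn": [0,0,0,0,0,0,0,0,0,0,0,0]}}

```text
time: 3.7
eef_pos: [429.6, 155.4, 2.1]
tcp_rot: [3.139, 0.003, 2.983]
wrist_force: [-0.6, 0.1, 5.2]
opening: 37.5
grip_force: 60.1
```

Call:
{"api": "servo_tool", "payload": {"claw": [-1,-1,-1,-1,-1,-1,-1,-1,-1,-1,-1], "linear": [[0,0,-0.03],[0,0,-0.06],[0,0,-0.09],[-0.02,-0.004,-0.1],[-0.04,-0.008,-0.1],[-0.054,-0.011,-0.1],[-0.054,-0.011,-0.1],[-0.054,-0.011,-0.1],[-0.054,-0.011,-0.1],[-0.054,-0.011,-0.1],[-0.054,-0.011,-0.1]], "turn": [0,0,0,-0.08,-0.157,-0.157,-0.157,-0.157,-0.157,-0.157,-0.157]}}

```text
time: 4.62
eef_pos: [478.5, 135.9, 100.1]
tcp_rot: [3.141, -0.001, 3.141]
wrist_force: [-0.2, 0.3, -0.3]
opening: 37.5
grip_force: 60.5
```

```bash
python3 - <<'E'
from h import *
np.set_printoptions(precision=1,suppress=True)
s=env.get_state();print(s["eef_pos"],s["tcp_rot"],s["opening"],s["wrist_force"])
W=camera_params("wrist")["cam_to_world"]
for c in ["wrist","side","top"]:
    p,d=read_camera(c);X=cloud(c,d,W if c=="wrist" else None)
    cv2.imwrite(f"pics/{c}1.png",p[:,:,::-1])
    H=cv2.cvtColor(p[:,:,::-1].copy(),cv2.COLOR_BGR2HSV)
    m=(H[...,0]>3)&(H[...,0]<26)&(H[...,1]>150)&(X[...,2]>50)&(X[...,0]<590)&(X[...,0]>400)
    for i,mm,st,ce,wh,a,q in blobs(p,m,X,100): print(c,st,np.array(ce),np.array(wh),round(a,1),np.percentile(q,[2,98],axis=0).ravel())
E
```

```text
[478.5 135.9 100.1] [ 3.1 -0.   3.1] 37.531663043422476 [-0.2  0.3 -0.3]
wrist [  277   216    98   149 12762] [494.3 136.  107.3] [73.7 40.1] 0.9 [458.3 117.1 105.3 527.  154.6 108.7]
side [276 161  19  15 130] [541.1 130.5 106.1] [105.3  39.6] 33.7 [496.3 115.1  68.2 579.3 156.8 110.3]
top [252 193  13  15 123] [532.5 135.6 105.3] [38.8 33.6] 0.7 [516.6 119.3 101.2 551.8 149.8 110. ]
```

View pics/wrist1.png

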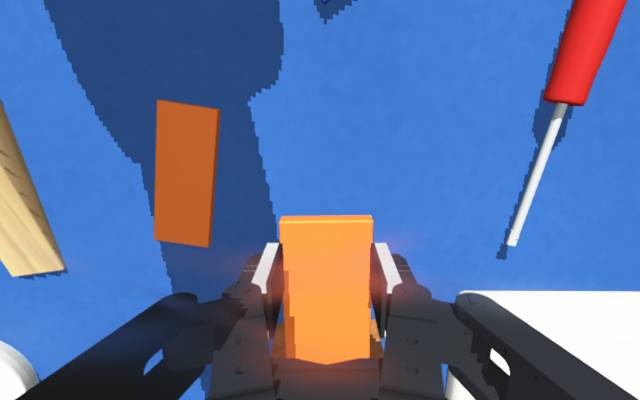

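The wrist view shows the shim held square (columns 280–372, near end at row 215), level, centre 30 mm ahead of the TCP. Insert under the boom.

Call:
{"api": "servo_tool", "payload": {"claw": [-1,-1,-1,-1,-1,-1,-1,-1,-1,-1,-1,-1,-1,-1], "linear": [[0,0,0.008],[0,0,0.0145],[-0.015,0,0.0145],[-0.03,0,0.0145],[-0.045,0,0.0145],[-0.06,0,0.0145],[-0.075,0,0.0145],[-0.09,0,0.0145],[-0.1,0,0.0145],[-0.11,0,0.0145],[-0.118,0,0.0145],[-0.123,0,0.0145],[-0.123,0,0.0145],[-0.123,0,0.0145]], "turn": [0,0,0,0,0,0,0,0,0,0,0,0,0,0]}}

```text
time: 5.93
eef_pos: [602.2, 134.9, 85.3]
tcp_rot: [-3.141, -0.001, 3.14]
wrist_force: [-0.4, 0.3, -1.1]
opening: 37.5
grip_force: 60.5
```

Call:
{"api": "servo_tool", "payload": {"claw": [-1,-1,-1,-1,-1,-1], "linear": [[0,0.0015,0.001],[0,0.0015,0.002],[0,0.0015,0.003],[0,0.0015,0.004],[0,0.0015,0.0045],[0,0.0015,0.0045]], "turn": [0,0,0,0,0,0]}}

```text
time: 6.43
eef_pos: [602.1, 136.9, 82.3]
tcp_rot: [3.141, -0.0, 3.14]
wrist_force: [-3.2, 0.3, 5.2]
opening: 37.1
grip_force: 61.1
```

Call:
{"api": "servo_tool", "payload": {"claw": [-0.6,-0.2,0,0.3,0.5,0.5,0.5,0.5,0.5,0.5,0.5,0.5,0.5,0.5], "linear": [[0,0,-0.002],[0,0,-0.002],[0,0,-0.002],[0,0,-0.002],[0,0,-0.002],[0,0,-0.002],[0.02,0,-0.004],[0.05,0,-0.006],[0.08,0,-0.01],[0.11,0,-0.02],[0.13,0,-0.05],[0.13,0,-0.07],[0.13,0,-0.08],[0.13,0,-0.08]], "turn": [0,0,0,0,0,0,0,0,0,0,0,0,0,0]}}

```text
time: 7.6
eef_pos: [475.0, 137.4, 164.1]
tcp_rot: [3.139, 0.007, 3.14]
wrist_force: [1.6, 0.5, 0.0]
opening: 64.2
grip_force: 0.0
```

```bash
python3 - <<'E'
from h import *
np.set_printoptions(precision=1,suppress=True)
s=env.get_state();print(s["eef_pos"],s["tcp_rot"],s["opening"],s["wrist_force"],s["time"])
for c in ["side","top"]:
    p,d=read_camera(c);X=cloud(c,d)
    cv2.imwrite(f"pics/{c}2.png",p[:,:,::-1])
    H=cv2.cvtColor(p[:,:,::-1].copy(),cv2.COLOR_BGR2HSV)
    m=(H[...,0]>3)&(H[...,0]<26)&(H[...,1]>150)&(X[...,2]>50)&(X[...,0]<750)&(X[...,0]>550)&(abs(X[...,1]-136)<60)
    if c=="side":m&=H[...,1]>170
    for i,mm,st,ce,wh,a,q in blobs(p,m,X,10): print(c,st,np.array(ce),np.array(wh),round(a,1),np.percentile(q,[2,98],axis=0).ravel())
    m=(abs(X[...,2]-80)<12)&(abs(X[...,0]-650)<100)&(abs(X[...,1]-136)<60);q=X[m];print("block",cv2.minAreaRect(q[:,:2].astype(np.float32)))
    if c=="top":
        print("zmap",X[138:190:3,262][:,[0,2]].T, X[138:190:3,254][:,2])
a=cv2.imread("pics/side2.png")[110:240,240:400];b=cv2.imread("pics/top2.png")[115:245,200:360]
cv2.imwrite("pics/m2.png",np.hstack([cv2.resize(x,(400,325),interpolation=cv2.INTER_CUBIC) for x in(a,b)]))
E
```

```text
[475.  137.4 164.1] [3.1 0.  3.1] 64.15686096264763 [1.6 0.5 0. ] 7.6
side [313 149  11   9  44] [676.5 140.6  88.8] [48.7 22.7] 89.0 [665.3 117.1  80.1 687.6 158.   94.8]
side [293 156  19  14 160] [606.  135.3  88.4] [52.7 44.1] -3.3 [581.  114.6  79.9 630.1 156.2  92. ]
block ((648.9349365234375, 139.24716186523438), (142.91635131835938, 83.94832611083984), 2.902202844619751)
top [254 151  14  10 125] [668.  137.6  88.2] [42.  28.3] -88.9 [656.  117.1  79.5 681.7 157.8  93.2]
top [254 171  15  14 198] [601.  134.1  87.9] [41.6 39.8] -87.8 [581.3 114.3  80.3 620.3 154.1  93.1]
block ((649.9647827148438, 136.88436889648438), (141.76071166992188, 80.43255615234375), 3.5492947101593018)
zmap [[746.1 715.3 706.2 696.3 687.2 674.9 665.7 656.3 638.6 630.4 622.7 620.
  611.2 602.1 592.5 584.  580.4 579.7]
 [  2.4  76.7  75.9  77.8  77.1  89.   89.2  90.1 127.8 125.1 119.7  89.8
   88.1  88.3  91.5  89.1  57.    4. ]] [  2.6  80.9  83.6  80.2  81.   80.7  74.1  82.1 121.2 122.3 119.8  87.9
  89.8  88.1  88.7  93.3  61.8   8.2]
```

View pics/m2.png

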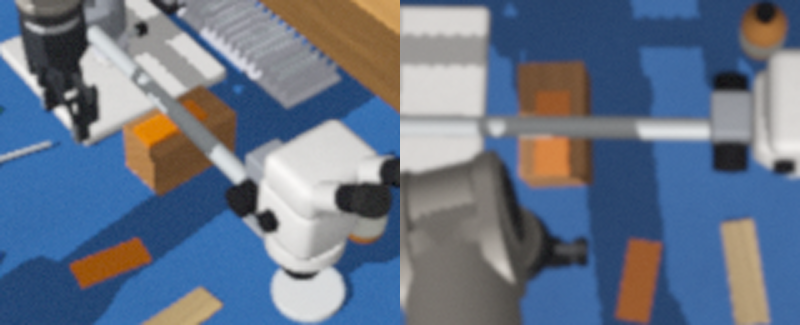

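The side and top crops show the shim lying flat on the block, across under the boom, and the block unmoved. The gap left is ≈13 mm. Next, the wedge.

Call:
{"api": "servo_tool", "payload": {"claw": [1,1,1,1,1,1,1,1,1,1,1,1,1,1,1], "linear": [[0.015,-0.04,0.0],[0.03,-0.08,0.02],[0.045,-0.12,0.04],[0.045,-0.16,0.06],[0.045,-0.2,0.08],[0.045,-0.24,0.09],[0.045,-0.24,0.09],[0.045,-0.24,0.09],[0.045,-0.24,0.09],[0.045,-0.24,0.09],[0.045,-0.24,0.09],[0.045,-0.24,0.09],[0.045,-0.24,0.09],[0.045,-0.24,0.09],[0.045,-0.24,0.09]], "turn": [-0.05,-0.1,-0.148,-0.148,-0.148,-0.148,-0.148,-0.148,-0.148,-0.148,-0.148,-0.148,-0.148,-0.148,-0.148]}}

```text
time: 8.95
eef_pos: [427.4, -102.6, 71.5]
tcp_rot: [3.142, 0.001, -2.994]
wrist_force: [0.5, 0.4, -0.1]
opening: 85.8
grip_force: 0.0
```

```bash
python3 - <<'E'
from h import *
np.set_printoptions(precision=1,suppress=True)
s=env.get_state();print(s["eef_pos"],s["tcp_rot"],s["opening"],s["wrist_force"],s["time"])
W=camera_params("wrist")["cam_to_world"];p,d=read_camera("wrist");X=cloud("wrist",d,W);q=p.astype(int)
cv2.imwrite("pics/wrist2.png",p[:,:,::-1])
m=(q[...,0]-q[...,2]>10)&(X[...,2]>-4)&(X[...,2]<35)&(abs(X[...,1]+97)<45)
for i,mm,st,ce,wh,a,k in blobs(p,m,X,300):
    print(st,np.array(ce),np.array(wh),round(a,1),np.percentile(k,[1,99],axis=0).ravel())
E
```

```text
[ 427.4 -102.6   71.5] [ 3.1  0.  -3. ] 85.8267369993145 [ 0.5  0.4 -0.1] 8.95
[  294   182    71   175 11062] [473.2 -95.7  19.7] [131.5  42.5] 8.4 [ 406.4 -121.2    5.2  535.3  -70.1   29.7]
```

View pics/wrist2.png

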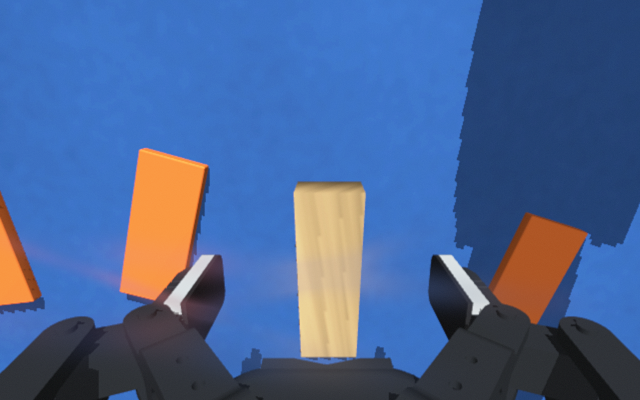

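Wrist view: wedge between the open pads, heel at row 185 (columns 294–365), aligned. Descend and grip.

Call:
{"api": "servo_tool", "payload": {"claw": [0.6,0.6,0.6,0.6,0.6,-1,-1,-1,-1,-1,-1,-1], "linear": [[-0.002,0,0.025],[-0.002,0,0.045],[-0.002,0,0.06],[-0.002,0,0.067],[-0.002,0,0.067],[-0.002,0,0.067],[-0.002,0,0.067],[-0.002,0,0.067],[-0.002,0,0.067],[-0.002,0,0.067],[-0.002,0,0.067],[-0.002,0,0.067]], "turn": [0,0,0,0,0,0,0,0,0,0,0,0]}}

```text
time: 10.0
eef_pos: [430.7, -103.2, 5.7]
tcp_rot: [-3.141, 0.003, -2.995]
wrist_force: [-0.4, 0.2, 7.1]
opening: 38.5
grip_force: 61.4
```

Call:
{"api": "servo_tool", "payload": {"claw": [-1,-1,-1,-1,-1,-1,-1,-1,-1,-1,-1,-1,-1,-1,-1], "linear": [[0,0,-0.03],[0,0,-0.06],[0,0,-0.09],[-0.005,0.035,-0.105],[-0.01,0.07,-0.105],[-0.015,0.105,-0.105],[-0.02,0.14,-0.105],[-0.025,0.175,-0.105],[-0.03,0.21,-0.105],[-0.035,0.236,-0.105],[-0.035,0.236,-0.105],[-0.035,0.236,-0.105],[-0.035,0.236,-0.105],[-0.035,0.236,-0.105],[-0.035,0.236,-0.105]], "turn": [0,0,0,0.03,0.06,0.09,0.12,0.147,0.147,0.147,0.147,0.147,0.147,0.147,0.147]}}

```text
time: 11.25
eef_pos: [429.5, 134.0, 109.3]
tcp_rot: [-3.141, -0.0, 3.138]
wrist_force: [-0.0, -0.8, -0.2]
opening: 38.6
grip_force: 60.5
```

```bash
python3 - <<'E'
from h import *
np.set_printoptions(precision=1,suppress=True)
s=env.get_state();print(s["eef_pos"],s["tcp_rot"],s["opening"],s["wrist_force"],s["time"])
W=camera_params("wrist")["cam_to_world"]
p,d=read_camera("wrist");X=cloud("wrist",d,W);q=p.astype(int)
cv2.imwrite("pics/wrist3.png",p[:,:,::-1])
m=(q[...,0]-q[...,2]>10)&(X[...,2]>80)&(X[...,2]<150)&(abs(X[...,1]-136)<30)
for i,mm,st,ce,wh,a,k in blobs(p,m,X,300):
    print(st,np.array(ce),np.array(wh),round(a,1),np.percentile(k,[1,99],axis=0).ravel())
for c in ["side","top"]:
    p,d=read_camera(c);X=cloud(c,d);q=p.astype(int)
    m=(q[...,0]-q[...,2]>15)&(X[...,2]>85)&(abs(X[...,1]-136)<40)&(X[...,0]<570)&(X[...,0]>380)
    k=X[m]
    if len(k)>10:
        print(c,m.sum(),np.percentile(k,[2,98],axis=0).ravel(), "z vs x",np.polyfit(k[:,0]-538,k[:,2],1))
    cv2.imwrite(f"pics/{c}3.png",p[:,:,::-1])
E
```

```text
[429.5 134.  109.3] [-3.1 -0.   3.1] 38.5647048207602 [-0.  -0.8 -0.2] 11.25
[  263   211   121   153 14975] [443.1 133.3 127.7] [71.2 42.6] 0.5 [407.9 114.1 109.1 475.1 153.5 146.5]
side 315 [406.9 111.7 106.4 532.5 152.1 152.8] z vs x [ -0.2 108. ]
top 319 [410.9 101.1 106.1 533.5 151.7 304.4] z vs x [-1.1 83.4]
```

Call:
{"api": "servo_tool", "payload": {"claw": [-1,-1,-1,-1,-1,-1,-1,-1,-1,-1,-1], "linear": [[0,0.002,0.008],[0,0.002,0.0135],[-0.015,0.002,0.0135],[-0.03,0.002,0.0135],[-0.045,0.002,0.0135],[-0.06,0.002,0.0135],[-0.075,0.002,0.0135],[-0.088,0.002,0.0135],[-0.095,0.002,0.0135],[-0.1,0.002,0.0135],[-0.1,0.002,0.0135]], "turn": [0,0,0,0,0,0,0,0,0,0,0]}}

```text
time: 12.32
eef_pos: [529.7, 137.4, 95.2]
tcp_rot: [-3.141, -0.0, 3.141]
wrist_force: [-0.2, 0.1, -0.1]
opening: 38.6
grip_force: 60.5
```

```bash
python3 - <<'E'
from h import *
np.set_printoptions(precision=1,suppress=True)
ims=[]
for c,r in [("side",(110,240,240,400)),("top",(115,245,200,360))]:
    p,d=read_camera(c);a=p[r[0]:r[1],r[2]:r[3],::-1]
    ims.append(cv2.resize(a,(400,325),interpolation=cv2.INTER_CUBIC))
cv2.imwrite("pics/m4.png",np.hstack(ims))
E
```

```text
(no output)
```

View pics/m4.png

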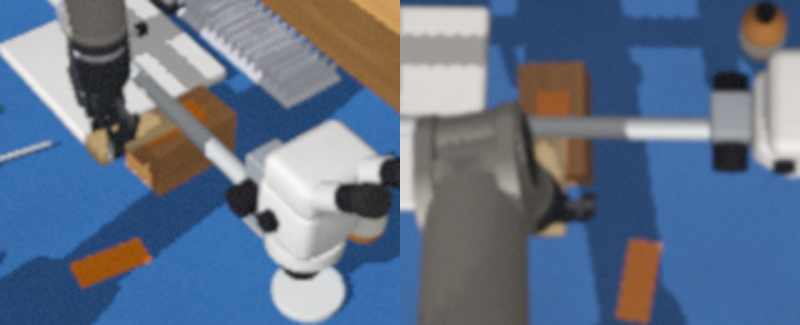

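The wedge lies over the shim, its tip just under the boom and nothing disturbed. Lower it onto the shim.

Call:
{"api": "servo_tool", "payload": {"claw": [-1,-1,-1,-1], "linear": [[0,-0.001,0.0005],[0,-0.001,0.001],[0,-0.001,0.0015],[0,-0.001,0.0015]], "turn": [0,0,0,0]}}

```text
time: 12.75
eef_pos: [529.0, 136.7, 94.3]
tcp_rot: [3.141, -0.0, 3.141]
wrist_force: [-0.3, 0.2, -0.4]
opening: 38.8
grip_force: 60.5
```

Call:
{"api": "servo_tool", "payload": {"claw": [-1,-1,-1,-1], "linear": [[0,-0.0005,0.0005],[0,-0.0005,0.001],[0,-0.0005,0.001],[0,-0.0005,0.001]], "turn": [0,0,0,0]}}

```text
time: 13.08
eef_pos: [529.3, 136.2, 93.6]
tcp_rot: [3.141, -0.0, 3.141]
wrist_force: [-2.4, 0.4, 2.2]
opening: 38.4
grip_force: 60.9
```

It touches the shim (2 N). Now advance.

Call:
{"api": "servo_tool", "payload": {"claw": [-1,-1,-1,-1,-1,-1,-1,-1,-1,-1], "linear": [[-0.004,0,0],[-0.008,0,0],[-0.012,0,0],[-0.016,0,0],[-0.02,0,0],[-0.024,0,0],[-0.028,0,0],[-0.031,0,0],[-0.033,0,0],[-0.033,0,0]], "turn": [0,0,0,0,0,0,0,0,0,0]}}

```text
time: 13.92
eef_pos: [563.1, 136.2, 93.7]
tcp_rot: [3.141, 0.0, 3.141]
wrist_force: [-2.5, 0.1, 5.4]
opening: 38.6
grip_force: 61.2
```

Call:
{"api": "servo_tool", "payload": {"claw": [-1,-1,-1,-1,-1], "linear": [[-0.002,0,0],[-0.004,0,0],[-0.005,0,0],[-0.006,0,0],[-0.006,0,0]], "turn": [0,0,0,0,0]}}

```text
time: 14.33
eef_pos: [568.7, 136.3, 93.7]
tcp_rot: [3.141, -0.0, 3.141]
wrist_force: [-3.8, -0.3, 5.2]
opening: 38.8
grip_force: 61.3
```

Call:
{"api": "servo_tool", "payload": {"claw": [-1,-1,-1,-1], "linear": [[-0.001,0,0],[-0.002,0,0],[-0.003,0,0],[-0.003,0,0]], "turn": [0,0,0,0]}}

```text
time: 14.67
eef_pos: [571.5, 136.3, 93.7]
tcp_rot: [3.141, -0.001, 3.141]
wrist_force: [-3.6, -0.1, 6.0]
opening: 38.8
grip_force: 61.3
```

Call:
{"api": "servo_tool", "payload": {"claw": [-1,-1,-1,-1], "linear": [[-0.001,0,0],[-0.002,0,0],[-0.003,0,0],[-0.003,0,0]], "turn": [0,0,0,0]}}

```text
time: 15.0
eef_pos: [571.8, 136.3, 93.7]
tcp_rot: [3.141, -0.007, 3.141]
wrist_force: [-9.6, -0.8, 10.9]
opening: 38.3
grip_force: 61.8
```

It bites at x≈572, as predicted (tip ≈48 mm past the boom). Press a little more.

Call:
{"api": "servo_tool", "payload": {"claw": [-1,-1,-1,-1,-1], "linear": [[-0.001,0,0],[-0.002,0,0],[-0.002,0,0],[-0.002,0,0],[-0.002,0,0]], "turn": [0,0,0,0,0]}}

```text
time: 15.42
eef_pos: [571.9, 136.3, 93.7]
tcp_rot: [3.141, -0.01, 3.141]
wrist_force: [-13.0, -1.0, 13.7]
opening: 38.4
grip_force: 62.2
```

```bash
python3 - <<'E'
from h import *
np.set_printoptions(precision=1,suppress=True)
ims=[]
for c,r in [("side",(110,240,240,400)),("top",(115,245,200,360))]:
    p,d=read_camera(c);a=p[r[0]:r[1],r[2]:r[3],::-1];X=cloud(c,d)
    ims.append(cv2.resize(a,(400,325),interpolation=cv2.INTER_CUBIC))
    H=cv2.cvtColor(p[:,:,::-1].copy(),cv2.COLOR_BGR2HSV)
    m=(abs(X[...,2]-80)<8)&(X[...,0]>655)&(X[...,0]<730)&(abs(X[...,1]-136)<60);q=X[m];print(c,"block far",np.percentile(q,[2,98],axis=0).ravel())
    m&=(H[...,1]>150)&(X[...,2]>0);q=X[(H[...,1]>165)&(H[...,0]<26)&(abs(X[...,2]-88)<8)&(X[...,0]>655)&(X[...,0]<730)&(abs(X[...,1]-136)<60)];print("shim far",len(q),np.percentile(q,[2,98],axis=0).ravel() if len(q) else '')
cv2.imwrite("pics/m5.png",np.hstack(ims))
s=env.get_state();print(s["eef_pos"],s["wrist_force"],s["time"])
E
```

```text
side block far [669.1 101.5  74.  718.5 181.   86.7]
shim far 4 [673.  114.9  80.4 679.7 121.   84.4]
top block far [658.2 100.6  74.3 719.5 158.8  86.3]
shim far 0 
[571.9 136.3  93.7] [-13.9  -0.4  12.8] 15.5167
```

View pics/m5.png

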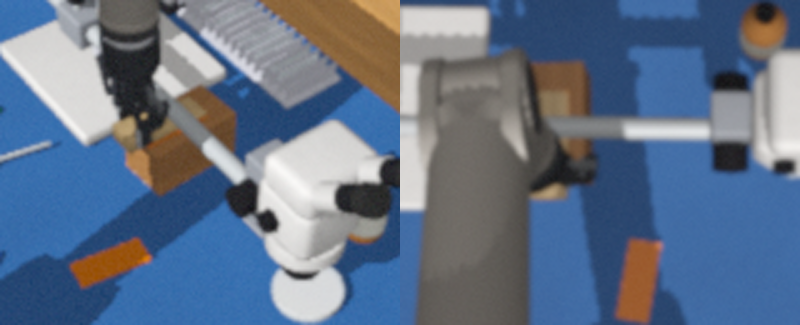

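Call:
{"api": "servo_tool", "payload": {"claw": [-1,-1,-1,-1], "linear": [[-0.0005,0,-0.0005],[-0.001,0,-0.001],[-0.001,0,-0.001],[-0.001,0,-0.001]], "turn": [0,0,0,0]}}

```text
time: 15.85
eef_pos: [572.0, 136.3, 93.7]
tcp_rot: [-3.142, -0.012, 3.141]
wrist_force: [-13.2, -0.2, 11.0]
opening: 38.9
grip_force: 61.8
```

Steady, bitten, still gripped at 13 N of push. Handing in.

```bash
python3 -c "
from station import env
print(env.finish_job())"
```

```text
the job is handed in; nothing more can be done
None
```

The boom is propped and the job is handed in, though no verdict came back: one orange shim lies flat on the block under the boom, and the wedge, slid in thin end first, bites about 48 mm from its tip and is still gripped with about 13 N of push, at 15.9 s of the 67 s.

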